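# Sort the coloured claw clips into the counter caddy

## Task

Put the four coloured hair claw clips into the wooden caddy on the shop counter, each in the compartment of its own colour, lying along the compartment and standing on its teeth flat on the floor of it, clear of the rim. Leave the black claw clip and the red hair slide where they lie on the mat.

Things in the scene. Friction and masses are not known exactly. Their poses are not given: they have to be found in the camera images.
- teal_clip: Hair claw clip, teal plastic, standing on its teeth: 60 mm long along its own x, 34 mm wide along y, 45 mm high, 25 to 50 g. Origin at the centre of its underside, z up. Its two long flanks are vertical from 12 to 30 mm above the origin: grip there across y, at mid length, from above with 10 to 20 N (rigid, does not open). Above 30 mm it narrows to thumb tabs.
- red_clip: Hair claw clip, red plastic, standing on its teeth: 60 mm long along its own x, 34 mm wide along y, 45 mm high, 25 to 50 g. Origin at the centre of its underside, z up. Its two long flanks are vertical from 12 to 30 mm above the origin: grip there across y, at mid length, from above with 10 to 20 N (rigid, does not open). Above 30 mm it narrows to thumb tabs.
- lilac_clip: Hair claw clip, lilac plastic, standing on its teeth: 60 mm long along its own x, 34 mm wide along y, 45 mm high, 25 to 50 g. Origin at the centre of its underside, z up. Its two long flanks are vertical from 12 to 30 mm above the origin: grip there across y, at mid length, from above with 10 to 20 N (rigid, does not open). Above 30 mm it narrows to thumb tabs.
- amber_clip: Hair claw clip, amber plastic, standing on its teeth: 60 mm long along its own x, 34 mm wide along y, 45 mm high, 25 to 50 g. Origin at the centre of its underside, z up. Its two long flanks are vertical from 12 to 30 mm above the origin: grip there across y, at mid length, from above with 10 to 20 N (rigid, does not open). Above 30 mm it narrows to thumb tabs.
- teal_insert: The teal compartment of the wooden caddy: a fixed open-topped plastic insert, 88 mm (own x) by 60 mm (own y) outside, 80 by 52 mm inside, walls 4 mm thick. Origin at the centre of its underside, z up; the inner floor is 4 mm and the rim 14 mm above the origin. The four inserts sit two by two, centres 100 mm apart along x and 90 mm along y.
- red_insert: The red compartment of the wooden caddy: a fixed open-topped plastic insert, 88 mm (own x) by 60 mm (own y) outside, 80 by 52 mm inside, walls 4 mm thick. Origin at the centre of its underside, z up; the inner floor is 4 mm and the rim 14 mm above the origin. The four inserts sit two by two, centres 100 mm apart along x and 90 mm along y.
- lilac_insert: The lilac compartment of the wooden caddy: a fixed open-topped plastic insert, 88 mm (own x) by 60 mm (own y) outside, 80 by 52 mm inside, walls 4 mm thick. Origin at the centre of its underside, z up; the inner floor is 4 mm and the rim 14 mm above the origin. The four inserts sit two by two, centres 100 mm apart along x and 90 mm along y.
- amber_insert: The amber compartment of the wooden caddy: a fixed open-topped plastic insert, 88 mm (own x) by 60 mm (own y) outside, 80 by 52 mm inside, walls 4 mm thick. Origin at the centre of its underside, z up; the inner floor is 4 mm and the rim 14 mm above the origin. The four inserts sit two by two, centres 100 mm apart along x and 90 mm along y.
- black_clip: A black claw clip of exactly the same shape and size as the coloured ones; no compartment is black, so it does not belong in the caddy. Origin at the centre of its underside.
- red_slide: A red arched hair slide (a flat barrette on a thin steel bar), about 64 mm long along its x, 24 mm wide and 18 mm high: red but not a claw clip, so it does not belong in the caddy. Origin at the centre of its underside.
Mind the look-alikes: they are no part of the job. Of the things that look like the amber_clip, the smaller one is meant.

How it is judged (in metres and radians):
At the end, for the whole second after the job is handed in: Each coloured clip rests upright (0.15 rad) on the floor of its own colour's compartment (underside within 3 mm of it), centre within 15.5 mm horizontally of the compartment's centre (anywhere fully inside); black clip and red slide within 25 mm of their starts (horizontal distance between teal_clip and teal_insert below 0.0155 m and z of teal_clip in the frame of teal_insert below 0.007 m and angle between each of teal_clip, red_clip, lilac_clip, amber_clip's own z axis and vertical below 0.15 rad and linear speed of each of teal_clip, red_clip, lilac_clip, amber_clip below 0.02 m/s and horizontal distance between red_clip and red_insert below 0.0155 m and z of red_clip in the frame of red_insert below 0.007 m and horizontal distance between lilac_clip and lilac_insert below 0.0155 m and z of lilac_clip in the frame of lilac_insert below 0.007 m and horizontal distance between amber_clip and amber_insert below 0.0155 m and z of amber_clip in the frame of amber_insert below 0.007 m and distance of each of black_clip, red_slide from where it was at the start of the episode below 0.025 m); the robot touches nothing.
It fails at once if the black claw clip is moved more than 25 mm from where it lay (distance of black_clip from where it was at the start of the episode above 0.025 m).
It fails at once if the red hair slide is moved more than 25 mm from where it lay (distance of red_slide from where it was at the start of the episode above 0.025 m).
It also fails if it takes over 102 s, if anything falls off the work surface, if the arm or the gripper's body presses on something with over 40 N, if the wrist force passes 120 N, or if a joint passes its speed limit or range.

## Robot

A 6-joint arm with a two-finger parallel gripper is mounted at the origin on the work surface. World frame = base frame: x ahead of the robot, y to its left, z up, the work surface at z = 0. Lengths are in mm, angles in degrees, forces in N, time in s.
With the tool pointing down it reaches from about 300 to 850 mm from the base axis. Payload 4.2 kg.
Tool frame: the origin (TCP) lies midway between the tips of the shut fingers; the grasp point (between the pads) lies 19 mm behind it; z points along the fingers, y is the line along which they close (so a half turn about z gives the same grasp; the last joint's range is limited). The gripper opens to 91 mm and grips with 3 to 60 N. Pads are 32 mm wide; open, the fingers measure 118 mm over their backs; the gripper's body (76 mm by 178 mm) begins 60 mm behind the grasp point.
Start: joints at [65.088, 18.312, 89.639, -0, 72.044, -1.146], TCP at [231.733, 526.254, 213.976] pointing down, gripper open.
Joint ranges: [-177.97, 177.97], [-48.28, 115.42], [12.27, 149.76], [-77.06, 257.06], [2.81, 150.46], [-146.56, 146.56]. Speed limits (degrees/s): [147.25, 147.25, 180, 180, 180, 180].

## Interface

Orientations are given as [roll, pitch, yaw] about the fixed x, y, z axes, in that order (R = Rz(yaw) Ry(pitch) Rx(roll)).
In Python, from workcell import env gives the robot as it stands.
- The arm moves only by the shell command python3 -m jog 'ROWS' [FORCE]. ROWS is a JSON object of lists of equal length, an entry for each row: "jaw": the finger opening in mm, from 0 to 91.2; "slide": the shift along the tool's x, y, z in units of 30 mm (1.0 is 30 mm), a list of three; "spin": the turn about the tool's z in units of 8 degrees (1.0 is 8 degrees). In form: {"jaw": [jaw, ...], "slide": [[dx, dy, dz], ...], "spin": [spin, ...]}. A call has 1 to 10 rows; each row shifts and turns the commanded pose from where the row before left it, along the tool's axes as they then stand; what a row does not reach is not made up. A row lasts 1/10 s, in which the tool goes at most 50 mm and 8.59 degrees, less where a joint would pass 70% of its speed; a pose out of reach is approached as far as the arm can. A call is refused whole if a number of a shift passes 1 or a number of a turn 1, either way. A call with a gripper value outside its range is refused whole. The fingers move at their own pace and stop on an object; FORCE is the grip in N (left out, the last holds). Time passes only in rows, so rows that do not move let the fingers close. It gives the time, the measured TCP pose, the force, the opening and the grip force at its end, in the units of the state.
- env.state(): the state, without advancing time (a new reading comes with each control period).
- env.grab_frame(name): name is "scene" or "side" or "wrist"; returns the picture (420x560x3 uint8, red, green, blue); there is no depth.
- env.camera_model(name): a dict with "fx", "fy", "cx", "cy" (pixels), "D" ([k1, k2, p1, p2, k3] as OpenCV has them; the pictures are not rectified), "camera_from_world" (4x4, takes a point from world to camera coordinates). Camera axes: x right, y up, looking along -z (the intrinsics and any distortion apply to the point x, -y, -z); pixel columns grow to the right and rows downward; lengths in mm; the calibration is good to about 2 mm. A picture is of the moment at which its call begins: read the wrist's pose just before it. camera_model takes no time and is no camera call; for the wrist camera it gives the pose at the moment of the call.
- env.job_done(): hands the job in; it is judged then, once.
The state is a dict: "time_s": time; "qpos": joint angles; "qvel": joint speeds; "effort": joint torques, N m; "ee_pos": TCP position; "ee_rot": TCP orientation; "force": force on the tool from outside, world axes, zero at the start; "torque": the same for the moment, N m; "gripper_width": finger opening in mm; "gripper_force": force on a finger pad.
Only numpy, scipy, OpenCV 4.12 (cv2) and the standard library are available. Lean on these libraries where they do the work, as an engineer would, in place of code of your own. Each camera call takes 0.05 s, during which the arm holds its last target. There are 200 camera calls.

## Working session

There is one attempt and no reset: what is moved stays moved. The work goes in short steps, Python scripts to look and compute and a shell command to move; the robot and the scene stay as the last step left them, time stands still between calls to the robot, and variables do not carry over. Pictures are saved under pics/ and viewed, at most 14 in all, crops included, and the job is handed in when it is done.

```bash
mkdir -p pics; ls; python3 - <<'E'
from workcell import env
import cv2
s=env.state();print({k:s[k] for k in('time_s','ee_pos','ee_rot','gripper_width','force')})
for n in('scene','side','wrist'):
    im=env.grab_frame(n);cv2.imwrite(f'pics/{n}0.png',im[...,::-1])
    m=env.camera_model(n);print(n,m)
E
```

```text
pics
{'time_s': 0.0, 'ee_pos': array([231.51401034, 525.77316638, 213.13870121]), 'ee_rot': array([-1.79899428e+02, -2.95036066e-04,  1.56233495e+02]), 'gripper_width': 91.20646827150458, 'force': array([0.24760963, 0.29274808, 0.35694826])}
scene {'fx': 495.7983097262898, 'fy': 495.7983097262898, 'cx': 278.0953666380268, 'cy': 212.10992902057487, 'D': array([-0.08518473,  0.        ,  0.        ,  0.        ,  0.        ]), 'camera_from_world': array([[-5.33612766e-01,  8.45547741e-01, -1.75052328e-02,
         2.43456135e+02],
       [-6.73537686e-01, -4.12359839e-01,  6.13438137e-01,
         2.68333642e+02],
       [ 5.11472776e-01,  3.39128855e-01,  7.89548744e-01,
        -1.51357641e+03],
       [ 0.00000000e+00,  0.00000000e+00,  0.00000000e+00,
         1.00000000e+00]])}
side {'fx': 521.963867440566, 'fy': 521.963867440566, 'cx': 287.2953696484981, 'cy': 206.38212376661969, 'D': array([0.02341385, 0.        , 0.        , 0.        , 0.        ]), 'camera_from_world': array([[ 7.72640002e-01, -6.34766375e-01, -9.95372367e-03,
        -3.55499041e+02],
       [ 4.96166177e-01,  5.94005740e-01,  6.33226898e-01,
        -2.42631341e+02],
       [-3.96038574e-01, -4.94195133e-01,  7.73902202e-01,
        -9.68777531e+02],
       [ 0.00000000e+00,  0.00000000e+00,  0.00000000e+00,
         1.00000000e+00]])}
wrist {'fx': 308.63843895862476, 'fy': 308.63843895862476, 'cx': 279.52984392751773, 'cy': 213.148091419747, 'D': array([-0.05969426,  0.        ,  0.        ,  0.        ,  0.        ]), 'camera_from_world': array([[ 4.03199105e-01,  9.15111067e-01, -1.48863505e-03,
        -5.73815733e+02],
       [-8.78903814e-01,  3.86792056e-01, -2.79141525e-01,
         3.05223152e+01],
       [-2.54869707e-01,  1.13857980e-01,  9.60248818e-01,
        -3.92275444e+02],
       [ 0.00000000e+00,  0.00000000e+00,  0.00000000e+00,
         1.00000000e+00]])}
```

```bash
python3 - <<'E'
import cv2,numpy as np
for n in('scene','side','wrist'):
    cv2.imwrite(f'pics/{n}0b.png',cv2.resize(cv2.imread(f'pics/{n}0.png'),(800,600),interpolation=cv2.INTER_CUBIC))
E
```

```text
(no output)
```

View pics/scene0b.png

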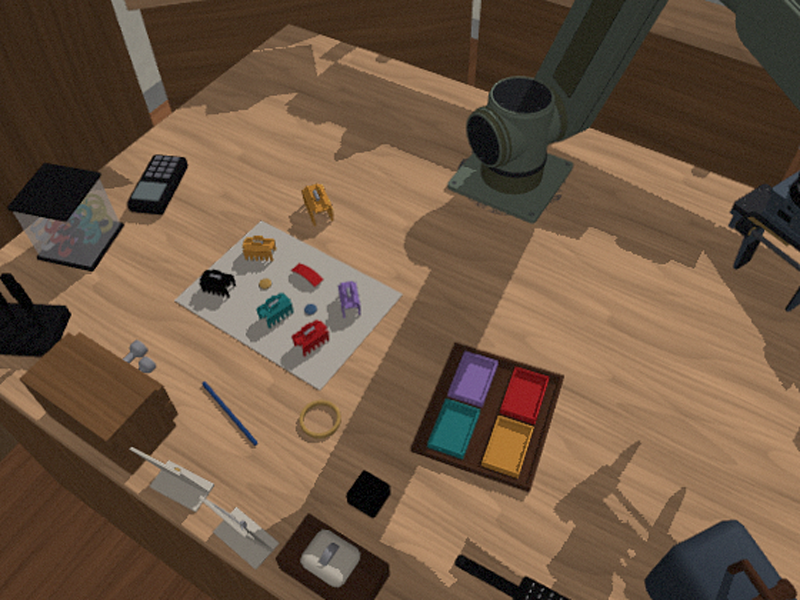

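View pics/side0b.png

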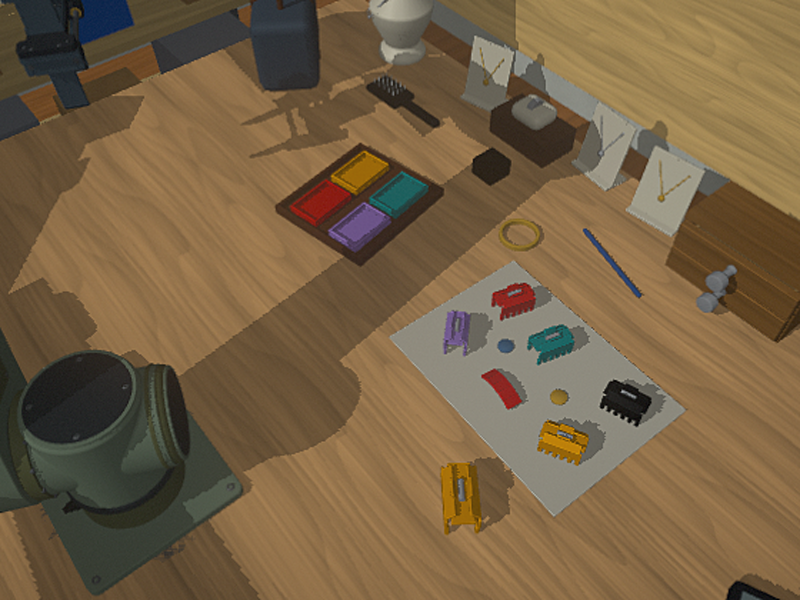

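View pics/wrist0b.png

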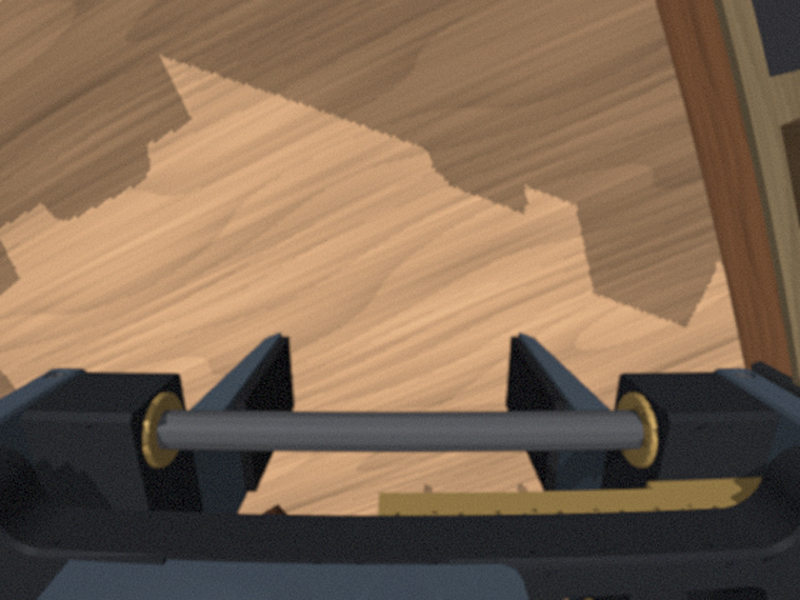

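Scene and side views show the mat with lilac, red, teal, amber and black clips plus the red slide. A second amber clip lies off the mat (scene 317,200; side 462,497). The caddy has lilac/red on the robot side and teal/amber on the far side. Next I'll triangulate coarse positions.

```bash
cat > h.py <<'E'
import numpy as np,cv2
def K(m): return np.array([[m['fx'],0,m['cx']],[0,m['fy'],m['cy']],[0,0,1.]])
def ray(m,uv):
    p=cv2.undistortPoints(np.array(uv,float).reshape(-1,1,2),K(m),m['D']).reshape(-1,2)
    T=np.array(m['camera_from_world']);R,t=T[:3,:3],T[:3,3]
    return -R.T@t,(np.c_[p[:,0],-p[:,1],-np.ones(len(p))])@R
def plane(m,uv,z):
    c,d=ray(m,uv); return c+d*((z-c[2])/d[:,2])[:,None]
def tri(obs):
    A=np.zeros((3,3));b=np.zeros(3);L=[]
    for m,uv in obs:
        c,d=ray(m,uv);d=d[0]/np.linalg.norm(d);P=np.eye(3)-np.outer(d,d);A+=P;b+=P@c;L.append((P,c))
    x=np.linalg.solve(A,b);return x,max(np.linalg.norm(P@(x-c)) for P,c in L)
def proj(m,X):
    T=np.array(m['camera_from_world']);p=(np.atleast_2d(X)@T[:3,:3].T+T[:3,3])*[1,-1,-1]
    return cv2.projectPoints(p,np.zeros(3),np.zeros(3),K(m),m['D'])[0].reshape(-1,2)
E
python3 - <<'E'
from h import *
from workcell import env
a,b=env.camera_model('scene'),env.camera_model('side');s=.7
P={'teal':((275,309),(551,342)),'red':((310,337),(514,299)),'lilac':((348,298),(457,330)),'amber':((259,248),(564,440)),'bigamber':((317,202),(461,495)),'black':((217,283),(626,401)),'slide':((307,274),(502,389)),
'I_teal':((455,429),(399,194)),'I_red':((524,396),(320,202)),'I_lilac':((474,378),(360,227)),'I_amber':((508,446),(361,172))}
for k,(p,q) in P.items():
    x,e=tri([(a,np.array(p)*s),(b,np.array(q)*s)]);print(k,x.round(1),round(e,1))
w=env.camera_model('wrist');c,d=ray(w,[[280,210],[280,0],[0,210],[560,210]]);T=env.state();print(c,d.round(2))
from scipy.spatial.transform import Rotation as R
r=R.from_euler('xyz',T['ee_rot'],degrees=True).as_matrix();print(r.round(3),(r.T@(c-T['ee_pos'])).round(1),(d@r).round(2))
E
```

```text
teal [ 558.  -197.8   24.5] 1.1
red [ 573.9 -106.8   23.8] 0.7
lilac [468.5 -97.3  26.5] 0.2
amber [ 456.9 -317.7   24.5] 1.2
bigamber [ 300.9 -291.1   31.4] 0.8
black [ 565.8 -330.4   22.8] 0.7
slide [ 454.5 -205.1   13. ] 1.6
I_teal [592.3 194.1  12.7] 1.5
I_red [477.4 263.3  12.8] 1.0
I_lilac [492.3 174.   13. ] 1.9
I_amber [575.4 280.7  13.9] 1.5
[158.2090418  557.96302846 384.34787471] [[ 0.25 -0.11 -0.96]
 [-0.37  0.16 -1.16]
 [-0.14 -0.99 -0.96]
 [ 0.63  0.77 -0.96]]
[[-0.915  0.403 -0.001]
 [ 0.403  0.915 -0.001]
 [ 0.    -0.001 -1.   ]] [  80.1   -0.4 -171. ] [[-0.27  0.    0.96]
 [ 0.4   0.    1.16]
 [-0.27 -0.96  0.96]
 [-0.27  0.96  0.96]]
```

```bash
python3 -m jog '{"jaw":[91,91,91,91,91,91,91,91,91,91],"slide":[[-1,-0.33,0],[-1,-0.33,0],[-1,-0.33,0],[-1,-0.33,0],[-1,-0.33,0],[-1,-0.33,0],[-1,-0.33,0],[-1,-0.33,0],[-1,-0.33,0],[-1,-0.33,0]],"spin":[0,0,0,0,0,0,0,0,0,0]}' 15
python3 -m jog '{"jaw":[91,91,91,91,91,91],"slide":[[-1,-0.33,0],[-1,-0.33,0],[-1,-0.33,0],[-1,-0.33,0],[-1,-0.33,0],[0,0,0]],"spin":[0,0,0,0,0,0]}'
python3 - <<'E'
from workcell import env
import cv2,pickle
m=env.camera_model('wrist');im=env.grab_frame('wrist');pickle.dump(m,open('w1.pkl','wb'))
cv2.imwrite('pics/w1.png',cv2.resize(im[...,::-1],(800,600),interpolation=cv2.INTER_CUBIC))
E
```

```text
time_s: 1.15
ee_pos: [467.1, 313.7, 213.7]
ee_rot: [-180.0, -0.0, 156.2]
force: [-0.2, -0.6, 0.7]
gripper_width: 91.1
gripper_force: 0.0
time_s: 1.75
ee_pos: [586.1, 206.3, 213.1]
ee_rot: [-179.9, 0.1, 156.0]
force: [0.1, 0.3, -0.2]
gripper_width: 90.9
gripper_force: 0.0
```

View pics/w1.png

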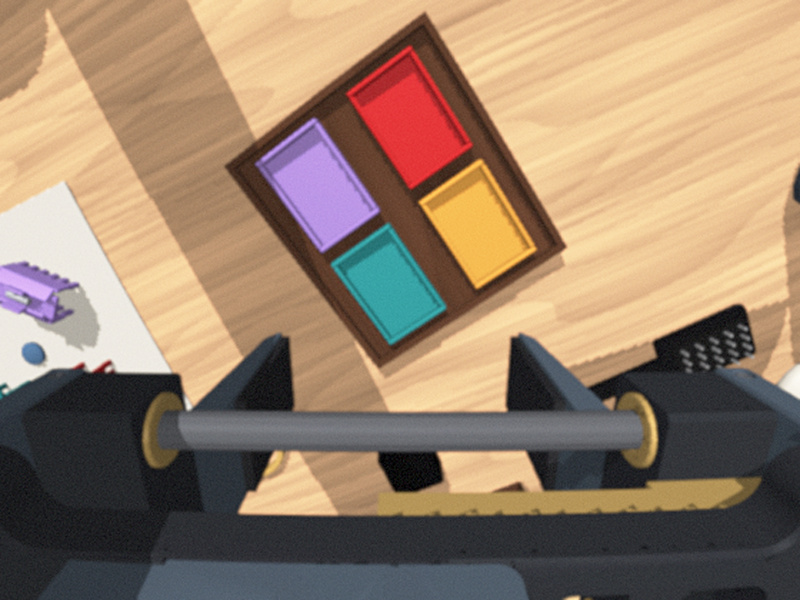

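Wrist view: the caddy is fully visible, with clear rim corners (lilac leftmost 257,163; red top 411,47; amber right 536,247; teal bottom 392,345).

```bash
python3 -m jog '{"jaw":[91,91,91,91,91,91,91,91,91,91],"slide":[[-0.39,-0.96,0],[-0.39,-0.96,0],[-0.39,-0.96,0],[-0.39,-0.96,0],[-0.39,-0.96,0],[-0.39,-0.96,0],[-0.39,-0.96,0],[-0.39,-0.96,0],[-0.39,-0.96,0],[-0.39,-0.96,0]],"spin":[0,0,0,0,0,0,0,0,0,0]}'
python3 -m jog '{"jaw":[91,91,91,91,91],"slide":[[-0.39,-0.96,0],[-0.39,-0.96,0],[-0.39,-0.96,0],[-0.39,-0.96,0],[0,0,0]],"spin":[0,0,0,0,0]}'
python3 - <<'E'
from workcell import env
from h import *
import pickle
from scipy.optimize import least_squares
m=env.camera_model('wrist');im=env.grab_frame('wrist');pickle.dump((m,im),open('w2.pkl','wb'))
cv2.imwrite('pics/w2.png',cv2.resize(im[...,::-1],(800,600),interpolation=cv2.INTER_CUBIC))
m=pickle.load(open('w1.pkl','rb'));a,b=env.camera_model('scene'),env.camera_model('side')
C={(-50,-45):[(257,163),(316,119),(380,211),(322,251)],(-50,45):[(348,93),(411,47),(471,148),(411,187)],(50,45):[(419,200),(481,160),(536,247),(477,288)],(50,-45):[(332,263),(390,224),(446,308),(392,345)]}
loc=np.array([(cx+i*44,cy+j*30) for cx,cy in C for i,j in((-1,-1),(-1,1),(1,1),(1,-1))]);uv=np.array(sum(C.values(),[]))*.7
cen=np.array(list(C));s1=np.array([(474,378),(524,396),(508,446),(455,429)])*.7;s2=np.array([(360,227),(320,202),(361,172),(399,194)])*.7
def W(p,l):
    c,s=np.cos(p[3]),np.sin(p[3]);return np.c_[l@np.array([[c,s],[-s,c]])+p[:2],np.full(len(l),p[2])]
f1=lambda p:(proj(m,W(p,loc))-uv).ravel()
f2=lambda p:np.r_[f1(p),(proj(a,W(p,cen))-s1).ravel(),(proj(b,W(p,cen))-s2).ravel()]
for f in(f1,f2):
    r=least_squares(f,[534,228,13,.18]);print(r.x.round(2),np.degrees(r.x[3]).round(2),np.sqrt(np.mean(r.fun**2)).round(2));print(W(r.x,cen).round(1))
E
```

```text
time_s: 2.8
ee_pos: [574.0, -101.6, 213.9]
ee_rot: [180.0, -0.0, 156.3]
force: [0.1, 0.0, -0.1]
gripper_width: 91.0
gripper_force: 0.0
time_s: 3.3
ee_pos: [570.7, -228.0, 213.6]
ee_rot: [-180.0, -0.0, 156.1]
force: [0.3, 0.4, 0.0]
gripper_width: 90.9
gripper_force: 0.0
[5.3439e+02 2.2905e+02 1.4980e+01 1.9000e-01] 10.67 0.81
[[493.6 175.6  15. ]
 [476.9 264.   15. ]
 [575.2 282.5  15. ]
 [591.9 194.1  15. ]]
[5.3443e+02 2.2893e+02 1.3930e+01 1.9000e-01] 10.67 0.75
[[493.6 175.5  13.9]
 [477.  263.9  13.9]
 [575.2 282.4  13.9]
 [591.9 194.   13.9]]
```

View pics/w2.png

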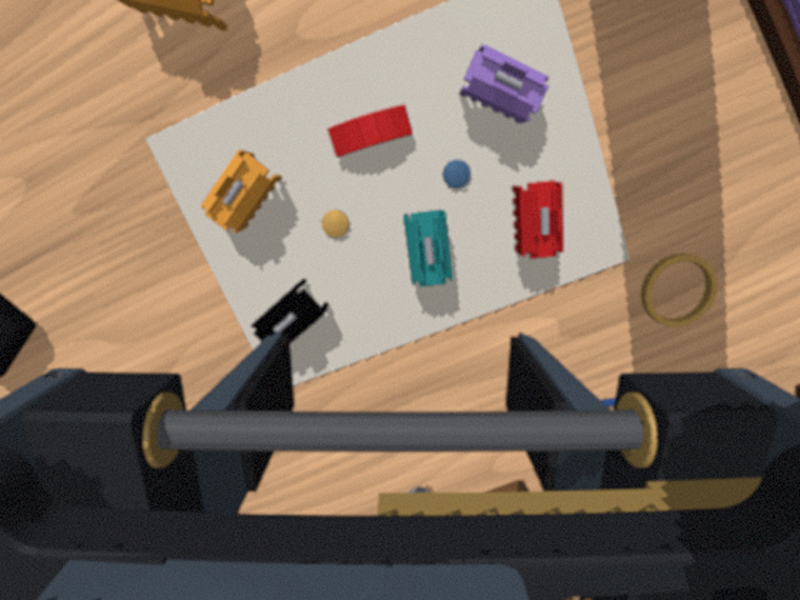

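Wrist view over the mat: amber at (240,192), slide (370,130), lilac (505,83), red (540,220), teal (428,248) and black (290,312). The large amber is at the top edge (175,8). The caddy is at yaw 10.7°, rim z≈14. I'll enlarge the clips.

```bash
python3 - <<'E'
import pickle,cv2,numpy as np
m,im=pickle.load(open('w2.pkl','rb'));im=im[...,::-1]
# 80x60 px tiles, 5x
o=[]
for c in((300,174),(378,154),(353,58),(168,134)):
    x,y=c[0]-40,c[1]-30;o.append(cv2.resize(im[y:y+60,x:x+80],(400,300),interpolation=cv2.INTER_CUBIC))
cv2.imwrite('pics/w2c.png',np.vstack([np.hstack(o[:2]),np.hstack(o[2:])]))
E
```

```text
(no output)
```

View pics/w2c.png

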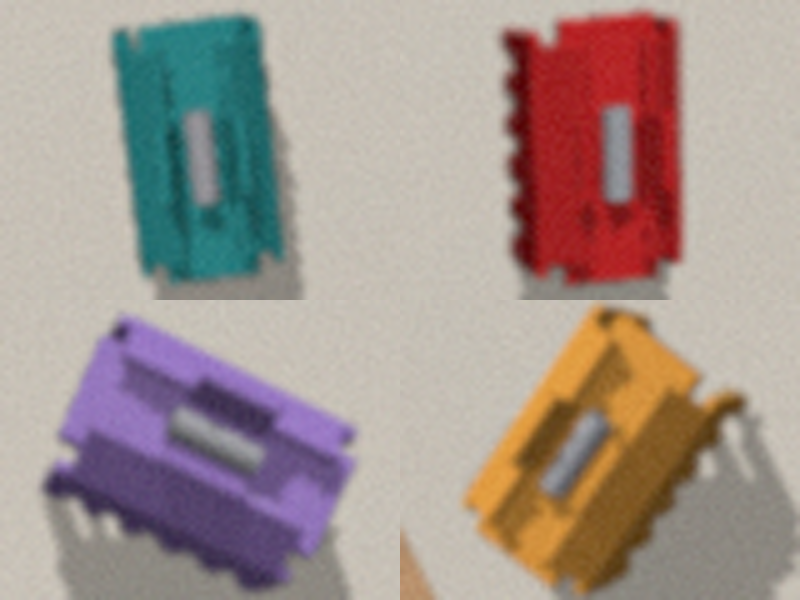

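Crops show each clip's grey spring bar clearly, with ends readable for centre and axis (teal 197,110–207,205, and so on).

```bash
python3 - <<'E'
from workcell import env
from h import *
import pickle
w,_=pickle.load(open('w2.pkl','rb'));a,b=env.camera_model('scene'),env.camera_model('side')
S=[(401,296),(319,388),(176,300),(261,222)];D=[(391,335),(514,261),(685,408),(556,515)]
for p,q in zip(S,D): print('mat',tri([(a,np.array(p)*.7),(b,np.array(q)*.7)])[0].round(1))
E={'teal':((260,144),(197,110),(207,205),(551,334)),'red':((338,124),(215,105),(219,203),(514,293)),'lilac':((313,28),(175,120),(262,162),(457,325)),'amber':((128,104),(197,115),(153,192),(566,434))}
for k,(o,p,q,sd) in E.items():
    e=[np.array(o)+np.array(v)/5 for v in(p,q)]
    x,er=tri([(w,(e[0]+e[1])/2),(b,np.array(sd)*.7)])
    P=plane(w,e,x[2]);d=P[1]-P[0];print(k,x.round(1),er.round(1),'len',np.linalg.norm(d).round(1),'yaw',(np.degrees(np.arctan2(d[1],d[0]))%180).round(1),'at40',plane(w,[(e[0]+e[1])/2],40).round(1)[0][:2])
def edge(o,p,q,z=38):
    P=plane(w,[np.array(o)+np.array(v)/5 for v in(p,q)],z);d=P[1]-P[0];return round(np.degrees(np.arctan2(d[1],d[0]))%180,1),round(np.linalg.norm(d),1)
print(edge((260,144),(117,35),(145,272),30),edge((338,124),(280,22),(280,260),30),edge((313,28),(125,20),(352,135),30),edge((128,104),(200,8),(67,200),30))
# sizes of the two ambers: long axis ends in side view
print(np.linalg.norm(np.diff(plane(b,np.array([(463,465),(461,528)])*.7,5),axis=0)))
E
```

```text
mat [399.  -28.3   2.7]
mat [641.3 -40.6   4.8]
mat [ 629.4 -383.6    5.2]
mat [ 384.3 -376.7    1.5]
teal [ 557.  -197.2   44. ] 0.4 len 21.4 yaw 163.1 at40 [ 558.  -197.5]
red [ 573.8 -105.6   37.1] 0.4 len 21.9 yaw 163.3 at40 [ 572.9 -106. ]
lilac [467.3 -96.5  39.6] 0.9 len 20.1 yaw 43.1 at40 [467.  -95.8]
amber [ 456.3 -317.9   41.3] 1.5 len 19.9 yaw 121.3 at40 [ 455.2 -317.3]
(np.float64(163.1), np.float64(55.6)) (np.float64(161.5), np.float64(54.1)) (np.float64(42.3), np.float64(54.0)) (np.float64(116.2), np.float64(53.9))
84.45649937838145
```

```bash
cat >> h.py <<'E'
def go(x,y,z,yaw):
    from workcell import env
    from scipy.spatial.transform import Rotation as R
    s=env.state();r=R.from_euler('xyz',s['ee_rot'],degrees=True)
    d=r.inv().apply(np.array([x,y,z])-s['ee_pos'])/30
    print('t',s['time_s'],'q6',s['qpos'][5].round(1),'units (current axes):',d.round(2),'spin',round(-((yaw-s['ee_rot'][2]+180)%360-180)/8,2))
E
python3 -c "
from h import *
go(557.5,-197.4,15,163)"
```

```text
t 3.35 q6 -88.9 units (current axes): [0.78 0.69 6.62] spin -0.86
```

```bash
python3 -m jog '{"jaw":[60,60,60,60,60,60,60,60,60,60],"slide":[[0.78,0.69,0],[0,0,0],[0,0,0.9],[0,0,0.9],[0,0,0.9],[0,0,0.9],[0,0,0.9],[0,0,0.9],[0,0,0.6],[0,0,0.3]],"spin":[0,-0.86,0,0,0,0,0,0,0,0]}' 15
python3 -c "
from h import *
go(557.5,-197.4,15,163)"
```

```text
time_s: 4.35
ee_pos: [556.9, -195.2, 23.3]
ee_rot: [179.9, -0.2, 163.2]
force: [-0.2, 0.4, 0.4]
gripper_width: 60.0
gripper_force: 0.0
t 4.35 q6 -93.7 units (current axes): [-0.04 -0.06  0.28] spin 0.03
```

```bash
python3 -m jog '{"jaw":[60,30,30,30,30,30],"slide":[[0,0,0.28],[0,0,0],[0,0,0],[0,0,0],[0,0,0],[0,0,0]],"spin":[0,0,0,0,0,0]}' 15
python3 -m jog '{"jaw":[30,30,30,30,30],"slide":[[0,0,-0.3],[0,0,-0.8],[0,0,-0.9],[0,0,-0.9],[0,0,0]],"spin":[0,0,0,0,0]}' 15
python3 -c "
from h import *
go(591.9,194,110,190.7)"
```

```text
time_s: 4.95
ee_pos: [558.7, -197.8, 17.5]
ee_rot: [180.0, 0.1, 163.1]
force: [-0.2, 0.7, 4.7]
gripper_width: 33.9
gripper_force: 15.0
time_s: 5.45
ee_pos: [560.6, -198.7, 107.9]
ee_rot: [-180.0, 0.5, 163.1]
force: [-0.4, 0.1, 0.6]
gripper_width: 33.7
gripper_force: 15.0
t 5.45 q6 -93.7 units (current axes): [ 2.8  12.83 -0.1 ] spin -3.45
```

```bash
python3 -m jog '{"jaw":[30,30,30,30,30,30,30,30,30,30],"slide":[[0.2,0.5,0],[0.2,0.96,0],[0.2,0.96,0],[0.2,0.96,0],[0.2,0.96,0],[0.2,0.96,0],[0.2,0.96,0],[0.2,0.96,0],[0.2,0.96,0],[0.2,0.96,0]],"spin":[0,0,0,0,0,0,0,0,0,0]}' 
python3 -m jog '{"jaw":[30,30,30,30,30,30,30,30,30],"slide":[[0.2,0.96,0],[0.2,0.96,0],[0.2,0.96,0],[0.2,0.81,0],[0,0,0],[0,0,0],[0,0,0],[0,0,0],[0,0,0]],"spin":[0,0,0,0,-0.8,-0.9,-0.9,-0.85,0]}' 
python3 -c "
from h import *
go(591.9,194,19,190.7)"
```

```text
time_s: 6.45
ee_pos: [578.3, 84.2, 101.7]
ee_rot: [-179.9, -0.2, 163.1]
force: [0.3, 0.2, 0.1]
gripper_width: 33.8
gripper_force: 15.0
time_s: 7.35
ee_pos: [587.6, 195.6, 101.8]
ee_rot: [-180.0, -0.2, -169.3]
force: [0.1, -0.1, -0.5]
gripper_width: 34.0
gripper_force: 15.0
t 7.35 q6 -83.4 units (current axes): [-0.14 -0.08  2.76] spin 0.0
```

```bash
python3 -m jog '{"jaw":[30,30,30,30,30,30,30],"slide":[[-0.14,-0.08,0],[0,0,0.7],[0,0,0.7],[0,0,0.6],[0,0,0.4],[0,0,0.1],[0,0,0]],"spin":[0,0,0,0,0,0,0]}' 
python3 - <<'E'
from h import *
go(591.9,194,19,190.7)
from workcell import env
cv2.imwrite('pics/w3.png',cv2.resize(env.grab_frame('wrist')[...,::-1],(800,600),interpolation=cv2.INTER_CUBIC))
E
```

```text
time_s: 8.05
ee_pos: [594.0, 193.5, 28.2]
ee_rot: [-180.0, -0.0, -169.3]
force: [0.3, 0.5, -0.5]
gripper_width: 33.9
gripper_force: 15.0
t 8.05 q6 -83.7 units (current axes): [0.07 0.03 0.31] spin -0.0
```

View pics/w3.png

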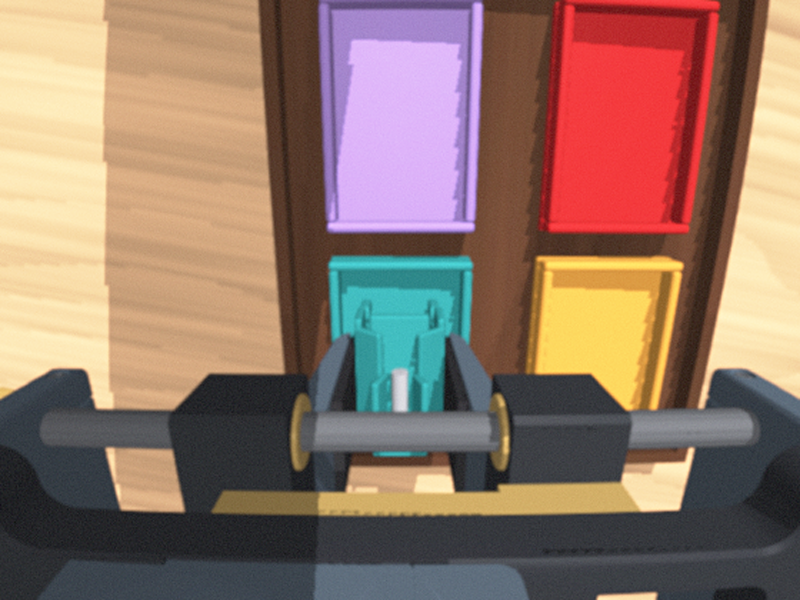

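The teal clip is aligned and centred over its compartment (walls at 330 and 472 px, clip centred near 400). Lowering.

```bash
python3 -m jog '{"jaw":[30,30,30],"slide":[[0.05,0,0.2],[0,0,0.1],[0,0,0]],"spin":[0,0,0]}' 
```

```text
time_s: 8.4
ee_pos: [594.4, 193.7, 22.3]
ee_rot: [180.0, 0.3, -169.3]
force: [-0.5, -1.8, 9.8]
gripper_width: 34.0
gripper_force: 15.0
```

```bash
python3 -m jog '{"jaw":[30,30,30],"slide":[[0,0,0.05],[0,0,0],[0,0,0]],"spin":[0,0,0]}' 
```

```text
time_s: 8.7
ee_pos: [594.5, 193.7, 21.9]
ee_rot: [180.0, 0.3, -169.3]
force: [-3.3, -0.8, 15.3]
gripper_width: 33.8
gripper_force: 15.0
```

```bash
python3 -m jog '{"jaw":[50,50,50,50,50,50,50,50,50],"slide":[[0,0,0],[0,0,0],[0,0,-0.3],[0,0,-0.8],[0,0,-0.9],[0,0,-0.9],[0,0,0],[0,0,0],[0,0,0]],"spin":[0,0,0,0,0,0,0.9,0.9,0.9]}'
python3 - <<'E'
from h import *
go(573.4,-105.8,17,162)
from workcell import env
cv2.imwrite('pics/w4.png',cv2.resize(env.grab_frame('wrist')[...,::-1],(800,600),interpolation=cv2.INTER_CUBIC))
E
```

```text
time_s: 9.6
ee_pos: [592.5, 193.1, 105.5]
ee_rot: [180.0, 0.0, 168.8]
force: [-0.9, -0.3, -0.5]
gripper_width: 49.9
gripper_force: 0.0
t 9.6 q6 -61.8 units (current axes): [-1.31 -9.9   2.95] spin 0.85
```

View pics/w4.png

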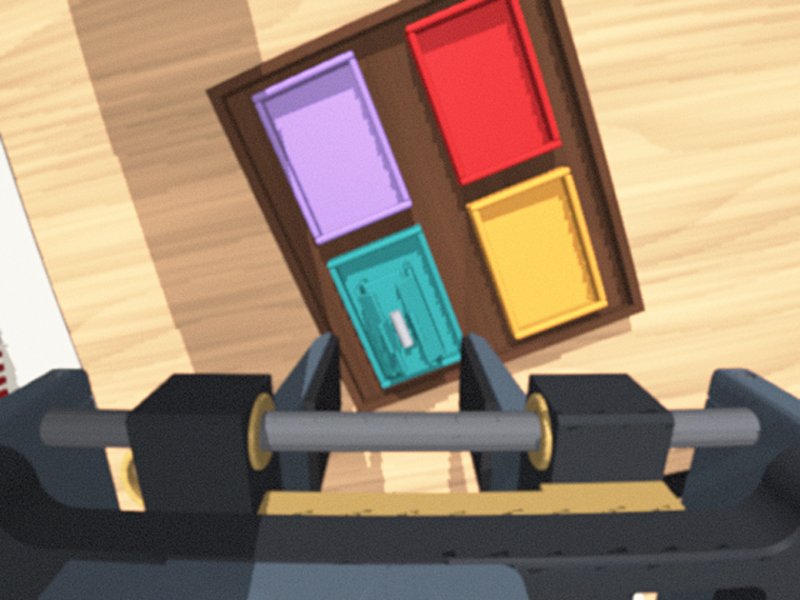

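The teal clip sits in its compartment (bar at 401,328). Now red.

```bash
python3 -m jog '{"jaw":[60,60,60,60,60,60,60,60,60,60],"slide":[[-0.1,-0.8,0],[-0.13,-0.95,0],[-0.13,-0.95,0],[-0.13,-0.95,0],[-0.13,-0.95,0],[-0.13,-0.95,0],[-0.13,-0.95,0],[-0.13,-0.95,0],[-0.13,-0.95,0],[-0.13,-0.9,0]],"spin":[0,0,0,0,0,0,0,0,0,0]}' 
python3 -m jog '{"jaw":[60,60,60,60,60],"slide":[[-0.04,-0.6,0],[0,0,0],[0,0,0.6],[0,0,0.8],[0,0,0]],"spin":[0,0.85,0,0,0]}' 
python3 -c "
from h import *
go(573.4,-105.8,15.5,162)"
```

```text
time_s: 10.65
ee_pos: [576.9, -89.3, 105.1]
ee_rot: [-180.0, -0.0, 169.2]
force: [0.7, 0.9, 0.1]
gripper_width: 60.0
gripper_force: 0.0
time_s: 11.15
ee_pos: [572.6, -105.5, 60.3]
ee_rot: [-180.0, -0.4, 162.4]
force: [-0.5, -0.2, -0.1]
gripper_width: 60.0
gripper_force: 0.0
t 11.15 q6 -84.0 units (current axes): [-0.04  0.    1.49] spin 0.05
```

```bash
python3 -m jog '{"jaw":[60,60,60,30,30,30,30,30],"slide":[[0,0,0.7],[0,0,0.6],[0,0,0.2],[0,0,0],[0,0,0],[0,0,0],[0,0,0],[0,0,0]],"spin":[0,0,0,0,0,0,0,0]}' 15
python3 -m jog '{"jaw":[30,30,30,30,30],"slide":[[0,0,-0.3],[0,0,-0.8],[0,0,-0.9],[0,0,-0.9],[0,0,0]],"spin":[0,0,0,0,0]}' 15
python3 -c "
from h import *
go(477,263.9,110,190.7)"
```

```text
time_s: 11.95
ee_pos: [575.8, -106.0, 19.1]
ee_rot: [180.0, 0.1, 162.3]
force: [-0.9, -0.9, 4.9]
gripper_width: 34.2
gripper_force: 15.0
time_s: 12.45
ee_pos: [577.7, -106.4, 109.4]
ee_rot: [179.9, 0.5, 162.3]
force: [0.8, -0.6, -1.2]
gripper_width: 34.0
gripper_force: 15.0
t 12.45 q6 -83.9 units (current axes): [ 6.95 10.74 -0.07] spin -3.55
```

```bash
python3 -m jog '{"jaw":[30,30,30,30,30,30,30,30,30,30],"slide":[[0.4,0.6,0],[0.6,0.92,0],[0.6,0.92,0],[0.6,0.92,0],[0.6,0.92,0],[0.6,0.92,0],[0.6,0.92,0],[0.6,0.92,0],[0.6,0.92,0],[0.6,0.92,0]],"spin":[0,0,0,0,0,0,0,0,0,0]}' 
python3 -m jog '{"jaw":[30,30,30,30,30,30,30],"slide":[[0.6,0.92,0],[0.55,0.92,0],[0,0,0],[0,0,0],[0,0,0],[0,0,0],[0,0,0]],"spin":[0,0,-0.8,-0.95,-0.95,-0.85,0]}' 
python3 -c "
from h import *
go(477,263.9,22,190.7)"
```

```text
time_s: 13.45
ee_pos: [489.1, 201.8, 104.4]
ee_rot: [-180.0, -0.1, 162.3]
force: [-0.2, 0.4, -0.2]
gripper_width: 33.6
gripper_force: 15.0
time_s: 14.15
ee_pos: [473.5, 263.6, 104.4]
ee_rot: [-180.0, -0.1, -169.3]
force: [-0.5, 0.7, -0.2]
gripper_width: 34.1
gripper_force: 15.0
t 14.15 q6 -72.8 units (current axes): [-0.12 -0.01  2.75] spin 0.0
```

```bash
python3 -m jog '{"jaw":[30,30,30,30,30,30,30,30],"slide":[[-0.15,0,0],[0,0,0.7],[0,0,0.7],[0,0,0.7],[0,0,0.4],[0,0,0.15],[0,0,0.1],[0,0,0]],"spin":[0,0,0,0,0,0,0,0]}' 
```

```text
time_s: 14.95
ee_pos: [478.4, 264.3, 24.1]
ee_rot: [-180.0, -0.0, -169.3]
force: [-3.3, -3.2, 8.8]
gripper_width: 33.8
gripper_force: 15.0
```

```bash
python3 -m jog '{"jaw":[30,30],"slide":[[0,0,0.04],[0,0,0]],"spin":[0,0]}'; python3 -m jog '{"jaw":[50,50,50,50,50,50,50],"slide":[[0,0,0],[0,0,0],[0,0,-0.3],[0,0,-0.8],[0,0,-0.9],[0,0,-0.9],[0,0,0]],"spin":[0,0,0,0,0,0,0]}'
python3 - <<'E'
from h import *
go(456,-317.6,110,118)
from workcell import env
cv2.imwrite('pics/w5.png',cv2.resize(env.grab_frame('wrist')[...,::-1],(800,600),interpolation=cv2.INTER_CUBIC))
E
```

```text
time_s: 15.15
ee_pos: [478.6, 264.3, 23.8]
ee_rot: [-180.0, 0.0, -169.3]
force: [-4.4, -3.7, 14.5]
gripper_width: 34.0
gripper_force: 15.0
time_s: 15.85
ee_pos: [481.1, 266.1, 112.5]
ee_rot: [179.9, 0.5, -169.3]
force: [0.1, 0.2, 0.1]
gripper_width: 49.9
gripper_force: 0.0
t 15.85 q6 -73.0 units (current axes): [  4.44 -18.96  -0.  ] spin 9.09
```

View pics/w5.png

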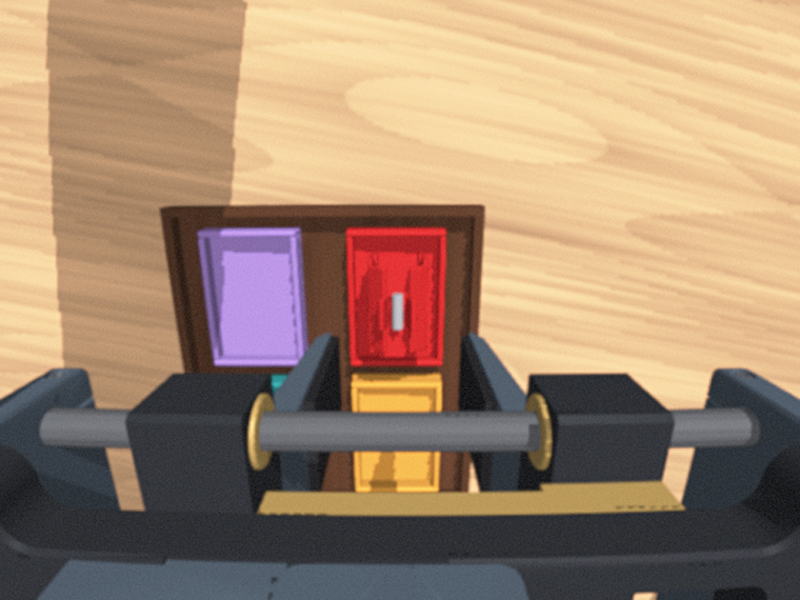

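Red sits in its compartment (bar at 398,312). Spinning first, then going to amber.

```bash
python3 -m jog '{"jaw":[60,60,60,60,60,60,60,60,60,60],"slide":[[0,0,0],[0,0,0],[0,0,0],[0,0,0],[0,0,0],[0,0,0],[0,0,0],[0,0,0],[0,0,0],[0,0,0]],"spin":[0.91,0.91,0.91,0.91,0.91,0.91,0.91,0.91,0.91,0.91]}' 
python3 -c "
from h import *
go(456,-317.6,110,118)"
```

```text
time_s: 16.9
ee_pos: [477.7, 264.3, 106.9]
ee_rot: [-179.8, -0.0, 117.6]
force: [0.1, 0.2, -0.0]
gripper_width: 60.4
gripper_force: 0.0
t 16.9 q6 0.1 units (current axes): [-16.85  -9.63  -0.08] spin -0.05
```

```bash
python3 -m jog '{"jaw":[60,60,60,60,60,60,60,60,60,60],"slide":[[-0.6,-0.34,0],[-0.86,-0.49,0],[-0.86,-0.49,0],[-0.86,-0.49,0],[-0.86,-0.49,0],[-0.86,-0.49,0],[-0.86,-0.49,0],[-0.86,-0.49,0],[-0.86,-0.49,0],[-0.86,-0.49,0]],"spin":[0,0,0,0,0,0,0,0,0,0]}' 
python3 -m jog '{"jaw":[60,60,60,60,60,60,60,60,60,60],"slide":[[-0.86,-0.49,0],[-0.86,-0.49,0],[-0.86,-0.49,0],[-0.86,-0.49,0],[-0.86,-0.49,0],[-0.86,-0.49,0],[-0.86,-0.49,0],[-0.86,-0.49,0],[-0.86,-0.49,0],[-0.76,-0.44,0]],"spin":[0,0,0,0,0,0,0,0,0,0]}' 
python3 -m jog '{"jaw":[60],"slide":[[0,0,0]],"spin":[0]}' 
python3 - <<'E'
from h import *
go(456,-317.6,15,118)
from workcell import env
print(env.camera_model('wrist')['camera_from_world'].tolist())
cv2.imwrite('pics/w6.png',cv2.resize(env.grab_frame('wrist')[...,::-1],(800,600),interpolation=cv2.INTER_CUBIC))
E
```

```text
time_s: 17.9
ee_pos: [468.7, -24.2, 107.2]
ee_rot: [-179.9, -0.1, 117.9]
force: [0.1, 0.2, -0.7]
gripper_width: 60.5
gripper_force: 0.0
time_s: 18.9
ee_pos: [459.7, -317.5, 106.9]
ee_rot: [-179.9, -0.1, 117.9]
force: [0.8, -0.2, -0.7]
gripper_width: 59.6
gripper_force: 0.0
time_s: 19.0
ee_pos: [460.1, -319.1, 107.0]
ee_rot: [-179.9, -0.0, 117.7]
force: [-0.4, -0.2, -0.4]
gripper_width: 60.1
gripper_force: 0.0
t 19.0 q6 -63.6 units (current axes): [ 0.11 -0.09  3.07] spin -0.03
[[0.8851876492565057, 0.4652324546486503, -0.0012604544157699068, -257.6898971515708], [-0.44709669468216523, 0.8499257749853557, -0.2788023002412755, 478.05529070137646], [-0.12863658580678158, 0.2473558977609694, 0.9603476915340821, -151.06284952878312], [0.0, 0.0, 0.0, 1.0]]
```

View pics/w6.png

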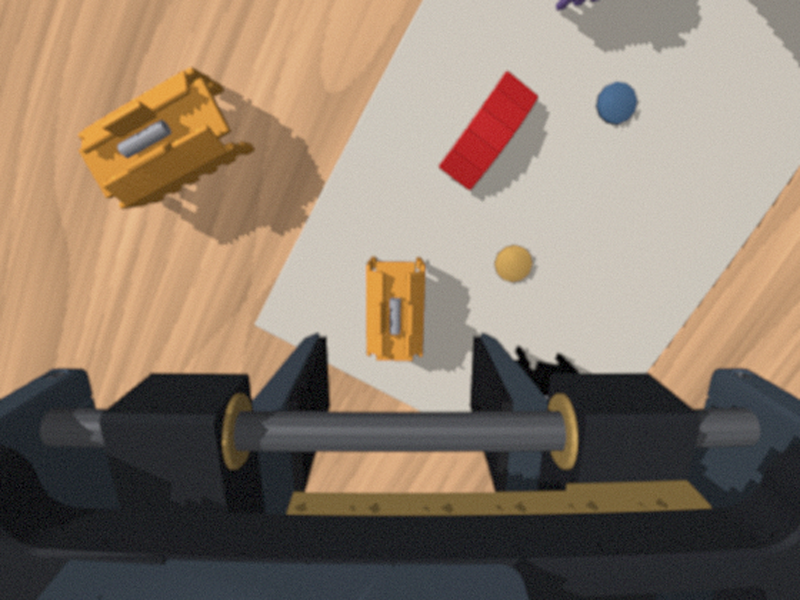

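The small amber clip (396,316) is aligned with the jaws, and the large one is at the upper left. Descending.

```bash
python3 -m jog '{"jaw":[60,60,60,60,60,30,30,30,30,30],"slide":[[0.11,-0.09,0.5],[0,0,0.9],[0,0,0.9],[0,0,0.55],[0,0,0.2],[0,0,0],[0,0,0],[0,0,0],[0,0,0],[0,0,0]],"spin":[0,0,0,0,0,0,0,0,0,0]}' 15
python3 -m jog '{"jaw":[30,30,30,30,30],"slide":[[0,0,-0.3],[0,0,-0.8],[0,0,-0.9],[0,0,-0.9],[0,0,0]],"spin":[0,0,0,0,0]}' 15
python3 -c "
from h import *
go(575.2,282.4,110,190.7)"
```

```text
time_s: 20.05
ee_pos: [457.2, -315.2, 17.8]
ee_rot: [179.9, 0.1, 117.9]
force: [0.6, 0.7, 4.4]
gripper_width: 33.8
gripper_force: 15.0
time_s: 20.55
ee_pos: [458.8, -316.5, 108.1]
ee_rot: [179.8, 0.4, 117.9]
force: [-1.3, -0.0, 0.1]
gripper_width: 34.1
gripper_force: 15.0
t 20.55 q6 -63.7 units (current axes): [15.83 12.77 -0.14] spin -9.1
```

```bash
python3 -m jog '{"jaw":[30,30,30,30,30,30,30,30,30,30],"slide":[[0.5,0.4,0],[0.85,0.685,0],[0.85,0.685,0],[0.85,0.685,0],[0.85,0.685,0],[0.85,0.685,0],[0.85,0.685,0],[0.85,0.685,0],[0.85,0.685,0],[0.85,0.685,0]],"spin":[0,0,0,0,0,0,0,0,0,0]}' 
python3 -m jog '{"jaw":[30,30,30,30,30,30,30,30,30,30],"slide":[[0.85,0.685,0],[0.85,0.685,0],[0.85,0.685,0],[0.85,0.685,0],[0.85,0.685,0],[0.85,0.685,0],[0.85,0.685,0],[0.85,0.685,0],[0.83,0.69,0],[0,0,0]],"spin":[0,0,0,0,0,0,0,0,0,-0.91]}' 
python3 -m jog '{"jaw":[30,30,30,30,30,30,30,30,30,30],"slide":[[0,0,0],[0,0,0],[0,0,0],[0,0,0],[0,0,0],[0,0,0],[0,0,0],[0,0,0],[0,0,0],[0,0,0]],"spin":[-0.91,-0.91,-0.91,-0.91,-0.91,-0.91,-0.91,-0.91,-0.91,0]}' 
python3 -c "
from h import *
go(575.2,282.4,22,190.7)"
```

```text
time_s: 21.55
ee_pos: [515.7, -5.3, 103.3]
ee_rot: [-179.9, -0.0, 117.9]
force: [1.7, -0.6, -0.6]
gripper_width: 33.9
gripper_force: 15.0
time_s: 22.55
ee_pos: [572.9, 286.0, 102.9]
ee_rot: [179.9, -0.1, 125.5]
force: [-0.8, -0.3, -0.8]
gripper_width: 34.2
gripper_force: 15.0
time_s: 23.55
ee_pos: [572.1, 281.9, 103.1]
ee_rot: [-180.0, -0.1, -169.3]
force: [1.2, 0.2, -1.4]
gripper_width: 34.1
gripper_force: 15.0
t 23.55 q6 -75.5 units (current axes): [-0.11 -0.    2.7 ] spin -0.0
```

```bash
python3 -m jog '{"jaw":[30,30,30,30,30,30,30,30],"slide":[[-0.1,0,0],[0,0,0.7],[0,0,0.7],[0,0,0.65],[0,0,0.4],[0,0,0.15],[0,0,0.1],[0,0,0]],"spin":[0,0,0,0,0,0,0,0]}' 
```

```text
time_s: 24.35
ee_pos: [575.7, 282.8, 24.6]
ee_rot: [180.0, 0.0, -169.3]
force: [-2.1, -0.5, 5.1]
gripper_width: 33.9
gripper_force: 15.0
```

```bash
python3 -m jog '{"jaw":[30,30],"slide":[[0,0,0.06],[0,0,0]],"spin":[0,0]}'; python3 -m jog '{"jaw":[30,30],"slide":[[0,0,0.05],[0,0,0]],"spin":[0,0]}'
```

```text
time_s: 24.55
ee_pos: [575.8, 282.9, 24.4]
ee_rot: [180.0, 0.1, -169.3]
force: [-5.4, -2.3, 12.7]
gripper_width: 34.0
gripper_force: 15.0
time_s: 24.75
ee_pos: [576.2, 283.0, 23.7]
ee_rot: [180.0, 0.1, -169.3]
force: [-5.2, -3.5, 16.8]
gripper_width: 33.8
gripper_force: 15.0
```

Contact. Release, back off and look.

```bash
python3 -m jog '{"jaw":[50,50,50,50,50,50,50],"slide":[[0,0,0],[0,0,0],[0,0,-0.3],[0,0,-0.8],[0,0,-0.9],[0,0,-0.9],[-0.5,0,0]],"spin":[0,0,0,0,0,0,0]}'
python3 - <<'E'
from h import *
go(467.2,-96.2,110,42.5)
from workcell import env
cv2.imwrite('pics/w7.png',cv2.resize(env.grab_frame('wrist')[...,::-1],(800,600),interpolation=cv2.INTER_CUBIC))
E
```

```text
time_s: 25.45
ee_pos: [591.6, 286.6, 111.7]
ee_rot: [179.9, 0.4, -169.3]
force: [0.4, 0.5, 0.5]
gripper_width: 50.1
gripper_force: 0.0
t 25.45 q6 -75.9 units (current axes): [ 6.450e+00 -1.177e+01 -1.000e-02] spin 18.53
```

View pics/w7.png

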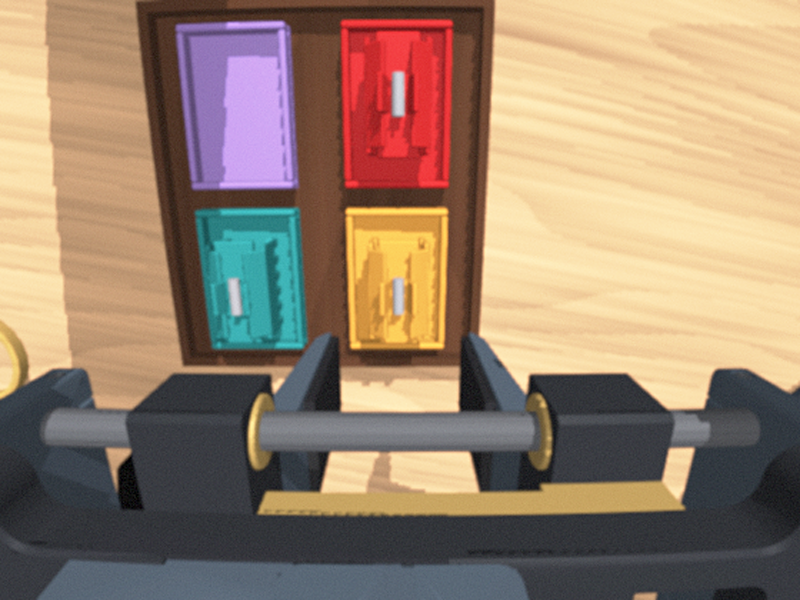

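All three are well seated: red (398,95), teal (235,297), amber (398,297). Now lilac.

```bash
python3 -m jog '{"jaw":[60,60,60,60,60,60,60,60,60,60],"slide":[[0,0,0],[0,0,0],[0,0,0],[0,0,0],[0,0,0],[0,0,0],[0,0,0],[0,0,0],[0,0,0],[0,0,0]],"spin":[0.92,0.92,0.92,0.92,0.92,0.92,0.92,0.92,0.92,0.92]}' >/dev/null
python3 -m jog '{"jaw":[60,60,60,60,60,60,60,60,60,60],"slide":[[0,0,0],[0,0,0],[0,0,0],[0,0,0],[0,0,0],[0,0,0],[0,0,0],[0,0,0],[0,0,0],[0,0,0]],"spin":[0.93,0.93,0.93,0.93,0.93,0.93,0.93,0.93,0.93,0.93]}' 
python3 -c "
from h import *
go(467.2,-96.2,110,42.5)"
```

```text
time_s: 27.5
ee_pos: [589.8, 285.5, 106.1]
ee_rot: [-180.0, 0.1, 42.4]
force: [0.4, -0.3, -0.4]
gripper_width: 60.2
gripper_force: 0.0
t 27.5 q6 72.4 units (current axes): [-11.6    6.64  -0.12] spin -0.01
```

```bash
python3 -m jog '{"jaw":[60,60,60,60,60,60,60,60,60,60],"slide":[[-0.5,0.29,0],[-0.9,0.515,0],[-0.9,0.515,0],[-0.9,0.515,0],[-0.9,0.515,0],[-0.9,0.515,0],[-0.9,0.515,0],[-0.9,0.515,0],[-0.9,0.515,0],[-0.9,0.515,0]],"spin":[0,0,0,0,0,0,0,0,0,0]}' >/dev/null
python3 -m jog '{"jaw":[60,60,60,60,60],"slide":[[-0.9,0.515,0],[-0.9,0.515,0],[-0.9,0.515,0],[-0.3,0.17,0],[0,0,0]],"spin":[0,0,0,0,0]}' 
python3 - <<'E'
from h import *
go(467.2,-96.2,15,42.5)
from workcell import env
cv2.imwrite('pics/w8.png',cv2.resize(env.grab_frame('wrist')[...,::-1],(800,600),interpolation=cv2.INTER_CUBIC))
E
```

```text
time_s: 29.0
ee_pos: [469.3, -97.5, 106.4]
ee_rot: [-180.0, 0.0, 42.6]
force: [0.2, -0.4, -0.0]
gripper_width: 60.0
gripper_force: 0.0
t 29.0 q6 34.3 units (current axes): [-0.02 -0.08  3.05] spin 0.01
```

View pics/w8.png

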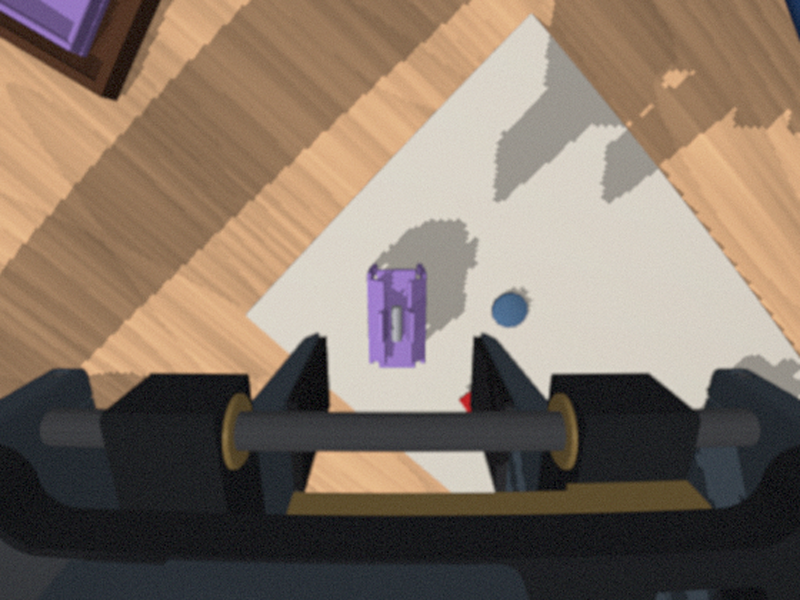

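Lilac (396,320) is aligned and the slide and blue button are clear of the fingers.

```bash
python3 -m jog '{"jaw":[60,60,60,60,60,30,30,30,30,30],"slide":[[-0.02,-0.08,0.5],[0,0,0.9],[0,0,0.9],[0,0,0.55],[0,0,0.2],[0,0,0],[0,0,0],[0,0,0],[0,0,0],[0,0,0]],"spin":[0,0,0,0,0,0,0,0,0,0]}' 15
python3 -m jog '{"jaw":[30,30,30,30,30,30,30,30,30,30],"slide":[[0,0,-0.3],[0,0,-0.8],[0,0,-0.9],[0,0,-0.9],[0,0,0],[0,0,0],[0,0,0],[0,0,0],[0,0,0],[0,0,0]],"spin":[0,0,0,0,0.8,0.8,0.8,0.8,0.77,0]}' 15
python3 -c "
from h import *
go(493.6,175.5,110,10.7)"
```

```text
time_s: 30.05
ee_pos: [468.4, -95.5, 15.9]
ee_rot: [179.9, -0.1, 42.7]
force: [-0.2, 1.0, 4.8]
gripper_width: 34.0
gripper_force: 15.0
time_s: 31.05
ee_pos: [467.5, -95.5, 102.5]
ee_rot: [180.0, -0.0, 11.0]
force: [0.3, -1.4, -0.4]
gripper_width: 34.0
gripper_force: 15.0
t 31.05 q6 66.1 units (current axes): [ 2.57 -8.7  -0.25] spin 0.03
```

```bash
python3 -m jog '{"jaw":[30,30,30,30,30,30,30,30,30,30],"slide":[[0.2,-0.6,0],[0.27,-0.9,0],[0.27,-0.9,0],[0.27,-0.9,0],[0.27,-0.9,0],[0.27,-0.9,0],[0.27,-0.9,0],[0.27,-0.9,0],[0.27,-0.9,0],[0.2,-0.9,0]],"spin":[0,0,0,0,0,0,0,0,0,0]}' >/dev/null
python3 -m jog '{"jaw":[30],"slide":[[0,0,0]],"spin":[0]}'
python3 -c "
from h import *
go(493.6,175.5,22,10.7)"
```

```text
time_s: 32.15
ee_pos: [493.8, 178.0, 102.4]
ee_rot: [-179.9, -0.1, 11.3]
force: [-0.0, 0.5, -0.2]
gripper_width: 34.3
gripper_force: 15.0
t 32.15 q6 97.2 units (current axes): [-0.03  0.08  2.68] spin 0.07
```

```bash
python3 -m jog '{"jaw":[30,30,30,30,30,30,30,30],"slide":[[-0.05,0.06,0],[0,0,0.7],[0,0,0.7],[0,0,0.65],[0,0,0.35],[0,0,0.15],[0,0,0.1],[0,0,0]],"spin":[0.05,0,0,0,0,0,0,0]}' 
```

```text
time_s: 32.95
ee_pos: [492.9, 173.2, 23.2]
ee_rot: [-180.0, -0.1, 10.5]
force: [-0.0, -0.2, 0.5]
gripper_width: 34.1
gripper_force: 15.0
```

```bash
python3 -m jog '{"jaw":[30,30],"slide":[[0,0,0.05],[0,0,0]],"spin":[0,0]}' 
```

```text
time_s: 33.15
ee_pos: [493.2, 173.4, 22.7]
ee_rot: [-180.0, -0.1, 10.6]
force: [-1.1, -1.2, 7.8]
gripper_width: 34.0
gripper_force: 15.0
```

Contact at the floor. Press a hair more, release, lift, and take final views.

```bash
python3 -m jog '{"jaw":[30,30,50,50,50,50,50,50,50,50],"slide":[[0,0,0.04],[0,0,0],[0,0,0],[0,0,0],[0,0,-0.3],[0,0,-0.8],[0,0,-0.9],[0,0,-0.9],[0,0,-0.9],[0,0,-0.9]],"spin":[0,0,0,0,0,0,0,0,0,0]}' 
python3 -m jog '{"jaw":[50,50,50,50,50,50],"slide":[[-1,0,0],[-1,0,0],[-1,0,0],[-0.5,0,0],[0,0,0],[0,0,0]],"spin":[0,0,0,0,0,0]}'
python3 - <<'E'
from workcell import env
import cv2,numpy as np
a=env.grab_frame('wrist');b=env.grab_frame('side')[80:200,180:340];c=env.grab_frame('scene')[140:280,110:290]
t=np.zeros((600,800,3),np.uint8)
t[:300,:400]=cv2.resize(a,(400,300));t[:300,400:]=cv2.resize(b,(400,300));t[300:,:400]=cv2.resize(c,(400,300))
t[300:,400:]=cv2.resize(env.grab_frame('side')[180:370,270:490],(400,300))
cv2.imwrite('pics/f.png',t[...,::-1])
E
```

```text
time_s: 34.15
ee_pos: [492.2, 173.3, 162.5]
ee_rot: [-180.0, -0.0, 10.6]
force: [1.2, 0.0, -0.4]
gripper_width: 49.7
gripper_force: 0.0
time_s: 34.75
ee_pos: [390.5, 154.6, 161.4]
ee_rot: [-180.0, -0.1, 10.6]
force: [0.3, 0.5, 0.0]
gripper_width: 49.6
gripper_force: 0.0
```

View pics/f.png

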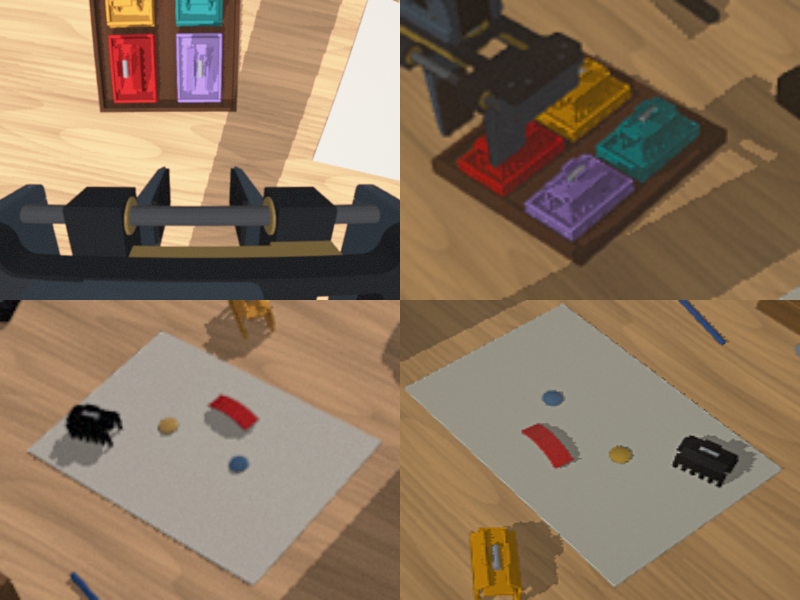

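The final views show all four clips upright in their own compartments (lilac bar at 202,65, red at 126,68 in the wrist view). The black clip and the slide are unmoved, and the robot touches nothing.

```bash
python3 -c "
from workcell import env
print(env.job_done())"
```

```text
the job is handed in; nothing more can be done
None
```

All four coloured clips stand in the compartments of their own colours, the black clip and red slide look unmoved in the final pictures, and I handed the job in at about 35 s; it returned no verdict.

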